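Dock the measuring tray and turn its cam lock until the follower drops

ROBOT

A 6-joint arm with a two-finger parallel gripper is mounted at the origin on the work surface. World frame = base frame: x ahead of the robot, y to its left, z up, the work surface at z = 0. Lengths are in m, angles in rad, forces in N, time in s.
With the tool pointing down it reaches from about 0.35 to 0.875 m from the base axis. Payload 4.2 kg.
Tool frame: the origin (TCP) lies at the very end of the fingers, on their centre line; the grasp point (between the pads) lies 19 mm behind it; x points along the fingers, y is the direction in which the jaws open and shut, and the axes are right-handed (so a half turn about x gives the same grasp; the last joint's range is limited). The gripper opens to 87 mm and grips with 3 to 60 N. Pads are 19 mm wide; open, the fingers measure 117 mm over their backs; the gripper's body (75 mm by 190 mm) begins 51 mm behind the grasp point.
Start: joints at [-1.004, 0.385, 0.008, 0, -1.194, -0.259], TCP at [0.189, -0.596, 0.223] pointing down, gripper open.
Joint ranges: [-3.14, 3.14], [-1.21, 2.06], [-1.07, 1.41], [-3.16, 2.05], [-2.99, -0.16], [-3.1, 3.1]. Speed limits (rad/s): [2.79, 2.79, 3.14, 3.14, 3.14, 3.14].

INTERFACE

Orientations are given as a unit quaternion [x, y, z, w].
In Python, from station import * gives the robot as it stands.
- The arm moves only by the tool play_rows, never from a script. Its argument "plan" is a list of rows, each a list of 6 numbers: the shift along the tool's x, y, z in m, then the turn, a rotation vector about the tool's x, y, z in rad. A call has 1 to 10 rows; each row is the pose to reach, as a shift and turn from the pose measured when the call began, along the tool's axes at that moment; what a row does not reach only later rows make up. A row lasts 1/12 s, in which the tool goes at most 41.7 mm and 7.16 degrees, less where a joint would pass 70% of its speed; a pose out of reach is approached as far as the arm can. A call with a gripper value outside its range is refused whole. "grip" is the closure, from 0 (fully open) to 1 (shut), set as the call begins (left out, the last holds). The fingers move at their own pace and stop on an object; "grip_force" is the grip in N (left out, the last holds). Time passes only in rows, so rows that repeat a pose let the fingers close. It gives the time, the measured TCP pose, the force and the opening at its end, in the units of the state.
- get_state(): the state, without advancing time (a new reading comes with each control period).
- read_camera(name): name is "scene" or "top"; returns the picture (384x512x3 uint8, red, green, blue); there is no depth.
- camera_params(name): a dict with "camera_matrix" (3x3 intrinsics, pixels), "dist" ([k1, k2, p1, p2, k3] as OpenCV has them; the pictures are not rectified), "rvec" (rotation vector, rad) and "tvec" (3), from world to camera coordinates, as OpenCV has them. Camera axes: x right, y down, z forward; pixel columns grow to the right and rows downward; lengths in m; the calibration is good to about 2 mm. A picture is of the moment at which its call begins. camera_params takes no time and is no camera call.
- sign_off(): hands the job in, once; it reports no verdict.
The state is a dict: "t": time; "joint_pos": joint angles; "qvel": joint speeds; "effort": joint torques, N m; "ee_pos": TCP position; "eef_rot": TCP orientation; "ft_force": force on the tool from outside, world axes, zero at the start; "wrist_torque": the same for the moment, N m; "gripper_width": opening from 0.0 (shut) to 1.0 (fully open).
Only numpy, scipy, OpenCV 4.12 (cv2) and the standard library are available. Lean on these libraries where they do the work, as an engineer would, in place of code of your own. Each camera call takes 0.05 s, during which the arm holds its last target.

TASK

Secure the stainless measuring tray before the boat moves off: slide it along its rails until it is fully home against the end fence, then turn the black bar knob beside it anticlockwise (seen from above) until the sprung follower pin drops into the cam's notch. Feel for the drop and stop there: the pin is slender, so do not force the knob on against it, and do not ram the tray. Let go of everything at the end and leave the other things on the table where they are.

Things in the scene. Friction and masses are not known exactly. Their poses are not given: they have to be found in the camera images.
- holder: Fixed tray holder. Origin on the table where the centre of the tray's underside lies when home; x points along the rails into the holder (away from the robot), y to the left, z up. Two slippery plastic rails 8 wide, 18 high, inner faces at y = +52.5 and -52.5, from x = -50 to +65. No floor: the tray slides on the table. The knob's vertical axis stands at x = -115, y = -90.
- fence (a point): Middle of the inner face of the holder's end fence (10 thick, 20 high), at x = +65 in the holder, 10 above the table; axes as the holder's. The tray's far wall touches it when home.
- lock_foot (a point): On the knob's axis, top of the 4 thick foot plate (90 x 110, from 45 in front of to 45 behind the axis, 75 to its right, 35 to its left); axes as the holder's. A grey follower housing, 24 x 30, top 38 above the table, stands on it to the right of the knob, 48 to 78 from the axis, direction -y give or take 17 degrees: adjusted anew each time, its place decides at which knob angle the pin drops.
- tray: Loose open stainless tray, 130 (x) x 100 (y) x 26 high, walls 4 thick, 0.18 to 0.35 kg. Origin at the centre of its underside; axes as the holder's. It starts between the rails, 50 to 75 short of home, with 2.5 play on each side. Sliding it takes under 1 N, with short knocks up to 5 N. Home: its far wall touches the fence.
- tray_near_wall (a point): Middle of the outer face of the tray's near wall, 13 above the table; axes as the tray's. Push along x here or up to 30 to the left (the bar knob stands to the right).
- knob_grip (a point): On the cam knob's vertical axis, at the middle of its grip, 62 above the table; x along the bar, z up. Grip: black bar 90 long, 14 wide, from 43 to 79 above the table. Under it a hub (radius 12), a notched steel cam disc (radius 30, 22 to 34 high) and a dark sector (radius 56, 6 to 16 high) that swings behind the tray's near right corner to lock it, and strikes a tray that is not home.
- cam_knob (a joint): Angle of the cam knob, rad, growing anticlockwise seen from above. Starts between 0.15 and 0.35. Turning takes 0.1 to 0.3 N m. The pin drops somewhere between 0.95 and 1.65. Then the knob has under 0.1 rad of play and is blocked hard by the pin: 0.6 N m is safe, 1.4 N m overloads it.
- follower (a joint): Travel of the steel follower pin (8 diameter, round tip, sprung with 5 to 8 N) from the grey housing towards the knob's axis, m: about 0 while it rides on the cam's rim, 0.006 when it has dropped into the notch.
- ashtray: White ceramic ashtray with swivels, 96 across, 28 high, origin under its centre; left of the holder. Leave alone.
- reel_cover: Grey plastic reel cover, disc 66 across, 24 high, origin under its centre; right of the holder. Leave alone.
- spool: Clear spool, 54 across, 30 high, origin under its centre; beyond the fence. Leave alone.
- float: Red float standing upright, 44 across, 65 high, origin under its centre. Leave alone.
- jar: Glass jar with lid, 60 across, 75 high, origin under its centre. Leave alone.
- screwdriver: Screwdriver lying on the table, origin under its middle, x along it. Leave alone.
- mug: Blue mug, 80 across, 90 high, origin under its centre. Leave alone.
There are look-alikes about, which are no part of the job. Leave any red look-alike of the tray alone. Of the things shaped like the part that bears follower, the grey one is meant.

How it is judged:
On the way, in this order (a step that is already met when the one before it is completed fails the run):
1. the tray is home against the fence (within 4 mm) (x of tray in the frame of holder above -0.004 m), for 0.2 s.
2. the follower pin has dropped into the notch (value of joint follower above 0.0045 m), for 0.2 s.
At the end, for the whole second after the job is handed in: The tray lies flat and at rest in the holder, within 6 mm of the fence; the follower pin is down in the notch (dropped by more than 4.5 mm of 6) and the knob is at rest (x of tray in the frame of holder above -0.006 m and angle between tray's own z axis and vertical below 0.05 rad and linear speed of tray below 0.02 m/s and value of joint follower above 0.0045 m and velocity of joint cam_knob between -0.1 and 0.1 rad/s); the robot touches nothing.
It fails at once if the knob is forced against the follower pin (more than 45 N between pin and cam) (contact force between follower_c0 and cam_knob above 45 N).
It fails at once if the tray is rammed against the holder (more than 40 N) (contact force between tray and holder above 40 N).
It fails at once if another thing on the table is moved by more than 25 mm (distance of any of ashtray, reel_cover, spool, float, jar, screwdriver, mug from where it was at the start of the episode above 0.025 m).
It also fails if it takes over 58 s, if anything falls off the work surface, if the arm or the gripper's body presses on something with over 40 N, if the wrist force passes 120 N, or if a joint passes its speed limit or range.

## Working session

There is one attempt and no reset: what is moved stays moved. The work goes in short steps, Python scripts to look and compute and a tool call to move; the robot and the scene stay as the last step left them, time stands still between calls to the robot, and variables do not carry over. Pictures are saved under pics/ and viewed, and the job is handed in when it is done.

Besides the shell and the picture viewer there is one more tool, called by a JSON object that holds its "op" and its "data", one argument or row to a line. play_rows: Moves the arm, as the interface text tells. Its arguments: {"type":"object","properties":{"plan":{"type":"array","items":{"type":"array","items":{"type":"number"}}},"grip":{"type":"number"},"grip_force":{"type":"number"}},"required":["plan"]}

```bash
mkdir -p pics; ls; python3 - <<'E'
from station import *
import cv2,json
for n in("top","scene"):
    im=read_camera(n); cv2.imwrite(f"pics/{n}0.png",im[:,:,::-1]); p=camera_params(n); print(n,p)
print(get_state())
E
```

```text
pics
top {'camera_matrix': array([[495.43954829,   0.        , 255.93601183],
       [  0.        , 495.43954829, 193.61687136],
       [  0.        ,   0.        ,   1.        ]]), 'dist': array([0.00616739, 0.        , 0.        , 0.        , 0.        ]), 'rvec': array([ 2.20257761, -2.13794621,  0.15583336]), 'tvec': array([-0.03787951,  0.56025142,  1.58178358])}
scene {'camera_matrix': array([[436.19806689,   0.        , 261.97938913],
       [  0.        , 436.19806689, 194.00861782],
       [  0.        ,   0.        ,   1.        ]]), 'dist': array([-0.12852549,  0.        ,  0.        ,  0.        ,  0.        ]), 'rvec': array([ 1.95021904,  0.97815833, -0.52084183]), 'tvec': array([-0.34367819, -0.16594801,  1.69252117])}
{'t': 0.1, 'joint_pos': array([-1.00443797e+00,  3.85471375e-01,  6.75816634e-03, -4.34461534e-04,
       -1.19402262e+00, -2.58631138e-01]), 'qvel': array([ 0.00073291, -0.00256502,  0.00465402,  0.00259244, -0.00221734,
        0.00060185]), 'effort': array([ 1.71276115e-04, -3.91688991e+01,  1.87935036e+01,  4.23179984e+00,
        1.34818154e-02, -6.45164937e-05]), 'ee_pos': array([ 0.18917401, -0.59510797,  0.22157239]), 'eef_rot': array([-0.10762775,  0.69890569,  0.10899863,  0.69861749]), 'ft_force': array([0.19640086, 0.14332623, 0.02649496]), 'wrist_torque': array([ 0.01153952,  0.0236381 , -0.00992957]), 'gripper_width': 1.0001449860165808}
```

View pics/top0.png

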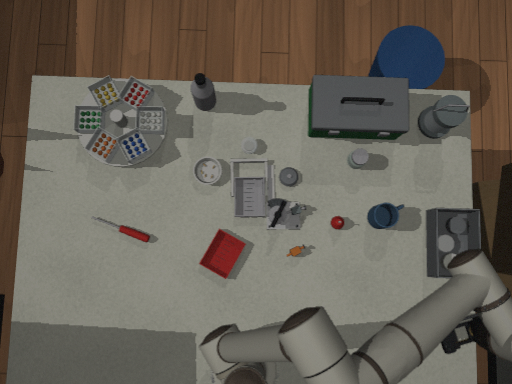

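View pics/scene0.png

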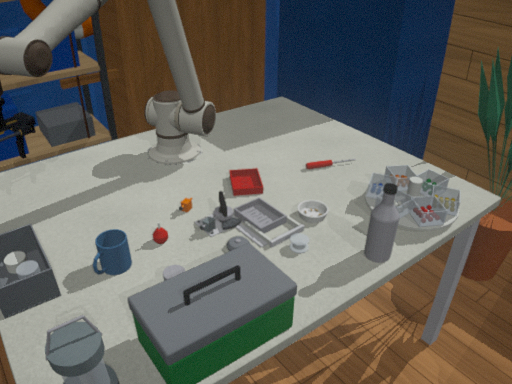

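Top view: the steel tray is at about (250,197) between rails at (238–268,160–215), and the red look-alike tray is at (222,254). The bar knob is at (281,212), with a grey housing near (298,213). An orange look-alike housing sits at (296,251). I'll check these in close crops.

```bash
python3 - <<'E'
import cv2
t=cv2.imread("pics/top0.png");s=cv2.imread("pics/scene0.png")
cv2.imwrite("pics/tc.png",cv2.resize(t[150:250,215:325],None,fx=6,fy=6,interpolation=cv2.INTER_CUBIC)[:600])
cv2.imwrite("pics/sc.png",cv2.resize(s[180:260,180:320],None,fx=5.7,fy=5.7,interpolation=cv2.INTER_CUBIC))
E
```

```text
(no output)
```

View pics/tc.png

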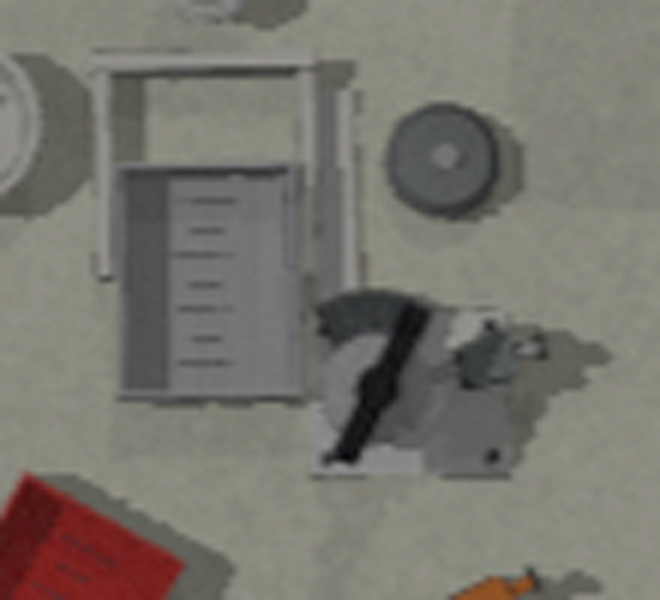

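View pics/sc.png

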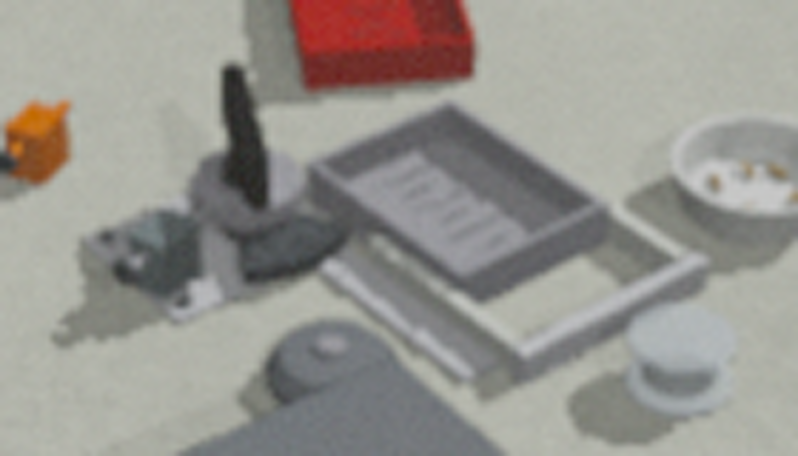

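The choice is the steel tray at (250,197), the black bar knob at about (278,214) and the grey housing at about (297,209). The red tray and the orange housing are excluded. Next I'll fit the holder pose.

```bash
cat > h.py <<'E'
import cv2,numpy as np
from scipy.optimize import least_squares
from scipy.spatial.transform import Rotation as R
def proj(p,P):
    return cv2.projectPoints(np.float64(P).reshape(-1,1,3),p["rvec"],p["tvec"],p["camera_matrix"],p["dist"])[0][:,0]
def back(p,uv,z):
    x=cv2.undistortPoints(np.float64(uv).reshape(-1,1,2),p["camera_matrix"],p["dist"])[:,0]
    M=R.from_rotvec(p["rvec"]).as_matrix(); c=-M.T@p["tvec"]
    d=np.c_[x,np.ones(len(x))]@M
    return c+d*((z-c[2])/d[:,2])[:,None]
def tf(q,P):
    P=np.float64(P); c,s=np.cos(q[2]),np.sin(q[2])
    return np.c_[q[0]+c*P[:,0]-s*P[:,1],q[1]+s*P[:,0]+c*P[:,1],P[:,2]]
E
python3 - <<'E'
from station import *
from h import *
p=camera_params("top")
cr=lambda a:np.array([215,150])+(np.float64(a)+.5)/6-.5
H=np.float64([[75,60.5,20],[75,-60.5,20],[-50,60.5,18],[-160,-55,4],[-160,-165,4],[-70,-165,4],[-115,-90,79]])/1000
u=cr([[93,52],[314,52],[97,279],[310,477],[510,477],[508,310],[378,384]])
f=lambda q:(proj(p,tf(q,H))-u).ravel()
g=back(p,[[250,180]],0)[0]
r=least_squares(f,[g[0],g[1],0],loss='soft_l1');print(r.x,r.fun.reshape(-1,2).round(2))
T=np.float64([[-65,50,26],[-65,-50,26],[65,50,26],[65,-50,26]])/1000
ut=cr([[118,399],[302,400],[120,165],[300,165]])
rt=least_squares(lambda q:(proj(p,tf(q,T))-ut).ravel(),r.x);print(rt.x,rt.fun.reshape(-1,2).round(2))
d=rt.x[:2]-r.x[:2];c,s=np.cos(r.x[2]),np.sin(r.x[2]);print("tray in holder",c*d[0]+s*d[1],-s*d[0]+c*d[1])
print("knob",tf(r.x,[[-.115,-.09,.079]]), "nearwall",tf(rt.x,[[-.065,0,.013],[-.065,.03,.013]]))
b=back(p,cr([[415,308],[341,458]]),.079);print(b);e=b[0]-b[1];print(np.hypot(*e[:2]),np.arctan2(e[1],e[0])-r.x[2])
hs=back(p,cr([[485,350]]),.038);print("housing",hs)
# scene check
s=camera_params("scene");print(proj(s,tf(r.x,H)))
E
```

```text
[0.60525101 0.00293904 0.04360228] [[ 0.25  0.18]
 [-0.1  -0.19]
 [-0.05 -0.11]
 [-0.05  0.1 ]
 [-0.1  -0.37]
 [-0.47  0.35]
 [ 0.52  0.04]]
[ 0.55184931 -0.00087256  0.02925043] [[-0.02  0.25]
 [ 0.    0.11]
 [-0.19 -0.23]
 [ 0.21 -0.14]]
tray in holder -0.05351708531256332 -0.0014802820539039406
knob [[ 0.49428327 -0.09198809  0.079     ]] nearwall [[ 0.48687711 -0.00277357  0.013     ]
 [ 0.48599972  0.0272136   0.013     ]]
[[ 0.53516589 -0.10897464  0.079     ]
 [ 0.45486457 -0.07181007  0.079     ]]
0.08848449406596819 -0.4770610737975699
housing [[ 0.51789633 -0.15064266  0.038     ]]
[[302.96305031 225.03298991]
 [271.34087217 241.39595027]
 [274.65847656 206.7364303 ]
 [223.48489621 207.89743568]
 [193.51623228 220.73259943]
 [210.36462063 235.21769411]
 [221.76743532 197.62157552]]
```

The fit is good to under 0.5 px. The tray is 53 mm short of home, within the stated 50–75 mm, and the bar measures 88 mm against 90 mm. I'll add a helper that turns world targets into tool-axis rows.

```bash
cat >> h.py <<'E'
HQ=np.array([0.60525,0.00294,0.0436])
def go(pos,jaw,st):
    # row (tool axes) taking measured pose to pos with tool x down, tool y at yaw `jaw` (mod pi)
    M=R.from_quat(st["eef_rot"]).as_matrix()
    best=None
    for k in(0,np.pi,-np.pi):
        y=np.array([np.cos(jaw+k),np.sin(jaw+k),0]);x=np.array([0,0,-1.]);D=np.c_[x,y,np.cross(x,y)]
        rv=R.from_matrix(M.T@D).as_rotvec()
        if best is None or np.linalg.norm(rv)<np.linalg.norm(best)-1e-6:best=rv
    return np.r_[M.T@(np.array(pos)-st["ee_pos"]),best]
def show(st):
    M=R.from_quat(st["eef_rot"]).as_matrix()
    print("t",st["t"],"pos",st["ee_pos"].round(4),"yawY",round(np.arctan2(M[1,1],M[0,1]),4),"tilt",np.degrees(np.arccos(-M[2,0])).round(2),"q",st["joint_pos"].round(3),"F",st["ft_force"].round(2),"Tq",st["wrist_torque"].round(3),"w",round(st["gripper_width"],4))
E
python3 - <<'E'
from station import *
from h import *
st=get_state();show(st)
P=tf(HQ,[[-.150,.01,.12]])[0];print(P,go(P,HQ[2],st).round(4))
E
```

```text
t 0.1 pos [ 0.1892 -0.5951  0.2216] yawY 1.8784 tilt 0.11 q [-1.004  0.385  0.007 -0.    -1.194 -0.259] F [0.2  0.14 0.03] Tq [ 0.012  0.024 -0.01 ] w 1.0001
[0.45495669 0.00639257 0.12      ] [ 1.0250e-01  4.9260e-01  4.3540e-01 -1.3068e+00  1.2000e-03 -1.8000e-03]
```

{"op": "play_rows", "data": {
  "plan": [
    [0,0.01,0.01,-0.03,0,0],
    [0,0.04,0.035,-0.1,0,0],
    [0,0.07,0.06,-0.19,0,0],
    [0,0.1,0.085,-0.28,0,0],
    [0,0.13,0.11,-0.37,0,0],
    [0,0.16,0.14,-0.46,0,0],
    [0,0.19,0.17,-0.55,0,0],
    [0,0.22,0.195,-0.64,0,0],
    [0,0.25,0.22,-0.72,0,0],
    [0,0.27,0.24,-0.78,0,0]
  ],
  "grip": 1,
  "grip_force": 10
}}

```text
t: 0.93
ee_pos: [0.336, -0.2624, 0.222]
eef_rot: [-0.366, 0.604, 0.368, 0.604]
ft_force: [-0.3, -0.5, -0.2]
gripper_width: 0.324
```

```bash
python3 - <<'E'
from station import *
from h import *
st=get_state();show(st)
P=tf(HQ,[[-.150,.01,.12]])[0];print(P,go(P,HQ[2],st).round(4))
E
```

```text
t 0.9333 pos [ 0.336  -0.2624  0.222 ] yawY 2.6634 tilt 0.15 q [-0.281  0.04  -0.444 -0.002 -1.088 -0.196] F [-0.26 -0.48 -0.17] Tq [ 0.067 -0.046  0.013] w 0.324
[0.45495669 0.00639257 0.12      ] [ 0.1025  0.018   0.2932 -0.5218  0.0023 -0.0013]
```

{"op": "play_rows", "data": {
  "plan": [
    [0,0.002,0.03,-0.07,0,0],
    [0.01,0.004,0.065,-0.14,0,0],
    [0.02,0.006,0.1,-0.21,0,0],
    [0.03,0.008,0.135,-0.28,0,0],
    [0.045,0.01,0.17,-0.35,0,0],
    [0.06,0.012,0.205,-0.42,0,0],
    [0.075,0.014,0.24,-0.48,0.001,-0.001],
    [0.09,0.016,0.27,-0.51,0.002,-0.001],
    [0.1,0.018,0.29,-0.52,0.002,-0.001],
    [0.102,0.018,0.293,-0.522,0.002,-0.001]
  ]
}}

```text
t: 1.77
ee_pos: [0.455, 0.0085, 0.1186]
eef_rot: [-0.511, 0.489, 0.512, 0.487]
ft_force: [-0.6, -0.0, 0.3]
gripper_width: 0.008
```

```bash
python3 - <<'E'
from station import *
from h import *
import cv2
st=get_state();show(st)
P=tf(HQ,[[-.150,.01,.01]])[0];print(P,go(P,HQ[2],st).round(4))
for n in("top","scene"):
    im=read_camera(n)[:,:,::-1]; cv2.imwrite(f"pics/{n}1.png",im)
s=cv2.imread("pics/scene1.png");cv2.imwrite("pics/sc1.png",cv2.resize(s[130:260,160:320],None,fx=4.5,fy=4.5,interpolation=cv2.INTER_CUBIC))
E
```

```text
t 1.7667 pos [0.455  0.0085 0.1186] yawY -3.094 tilt 0.18 q [ 0.377  0.212 -0.539 -0.001 -0.823 -0.329] F [-0.59 -0.01  0.25] Tq [0.031 0.123 0.019] w 0.0076
[0.45495669 0.00639257 0.01      ] [ 0.1086 -0.0002 -0.0021  0.004  -0.0003 -0.0032]
```

View pics/sc1.png

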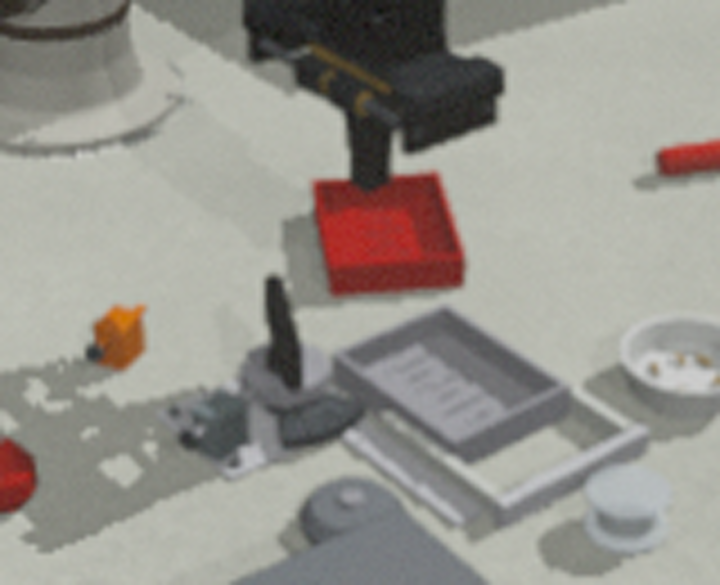

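The closed fingers are at about scene px (242,172), seemingly above the red tray because of the viewing angle. I'll check that numerically before descending.

```bash
python3 - <<'E'
from station import *
from h import *
print(proj(camera_params("scene"),[[.455,.0085,.1186],[.455,.0085,0]]), back(camera_params("top"),[[245.8,244],[219,229]],.026))
E
```

```text
[[242.13228826 170.55823123]
 [242.52664161 202.9844187 ]] [[0.3969167  0.00679819 0.026     ]
 [0.44280701 0.09515445 0.026     ]]
```

The projected TCP matches the image, and the red tray's corner at x=0.397 clears the fingers. I'll descend.

{"op": "play_rows", "data": {
  "plan": [
    [0.015,0,0,0.004,0,-0.003],
    [0.035,0,-0.001,0.004,0,-0.003],
    [0.055,0,-0.001,0.004,0,-0.003],
    [0.075,0,-0.002,0.004,0,-0.003],
    [0.09,0,-0.002,0.004,0,-0.003],
    [0.1,0,-0.002,0.004,0,-0.003],
    [0.106,0,-0.002,0.004,0,-0.003],
    [0.108,0,-0.002,0.004,0,-0.003],
    [0.108,0,-0.002,0.004,0,-0.003]
  ]
}}

```text
t: 2.62
ee_pos: [0.4542, 0.0039, 0.012]
eef_rot: [0.51, -0.49, -0.51, -0.49]
ft_force: [0.5, 0.5, 0.7]
gripper_width: 0.005
```

```bash
python3 - <<'E'
from station import *
from h import *
st=get_state();show(st)
for x in(-.11,-.09,-.085):print(go(tf(HQ,[[x,.01,.01]])[0],HQ[2],st).round(4))
E
```

```text
t 2.6167 pos [0.4542 0.0039 0.012 ] yawY -3.1014 tilt 0.04 q [ 0.369  0.388 -0.659  0.001 -0.524 -0.329] F [0.53 0.5  0.71] Tq [0.037 0.066 0.025] w 0.0054
[ 0.002  -0.0409  0.0026 -0.0034 -0.0004  0.0006]
[ 0.002  -0.0609  0.0026 -0.0034 -0.0004  0.0006]
[ 0.0021 -0.0659  0.0026 -0.0034 -0.0004  0.0006]
```

{"op": "play_rows", "data": {
  "plan": [
    [0.001,-0.004,0,0,0,0],
    [0.002,-0.009,0.001,-0.003,0,0],
    [0.002,-0.014,0.001,-0.003,0,0],
    [0.002,-0.019,0.002,-0.003,0,0],
    [0.002,-0.024,0.002,-0.003,0,0],
    [0.002,-0.029,0.002,-0.003,0,0],
    [0.002,-0.034,0.0025,-0.003,0,0],
    [0.002,-0.039,0.0025,-0.003,0,0],
    [0.002,-0.044,0.0025,-0.003,0,0],
    [0.002,-0.048,0.0025,-0.003,0,0]
  ]
}}

```text
t: 3.45
ee_pos: [0.5031, 0.0085, 0.0099]
eef_rot: [0.511, -0.489, -0.51, -0.489]
ft_force: [-1.4, 0.6, -1.5]
gripper_width: 0.006
```

{"op": "play_rows", "data": {
  "plan": [
    [0,-0.002,0,0,0,0],
    [0,-0.004,0,0,0,0],
    [0,-0.006,0,0,0,0],
    [0,-0.008,0,0,0,0],
    [0,-0.009,0,0,0,0],
    [0,-0.01,0,0,0,0]
  ]
}}

```text
t: 3.95
ee_pos: [0.5136, 0.0091, 0.0098]
eef_rot: [0.511, -0.488, -0.51, -0.49]
ft_force: [-2.6, 0.5, 0.8]
gripper_width: 0.001
```

```bash
python3 - <<'E'
from station import *
from h import *
import cv2
st=get_state();show(st)
print(go(tf(HQ,[[-.08,.01,.01]])[0],HQ[2],st).round(4))
for n in("top","scene"):
    im=read_camera(n)[:,:,::-1]; cv2.imwrite(f"pics/{n}2.png",im)
s=cv2.imread("pics/scene2.png");cv2.imwrite("pics/sc2.png",cv2.resize(s[150:260,170:320],None,fx=5,fy=5,interpolation=cv2.INTER_CUBIC))
E
```

```text
t 3.95 pos [0.5136 0.0091 0.0098] yawY -3.0982 tilt 0.14 q [ 0.334  0.462 -0.517  0.001 -0.59  -0.292] F [-2.61  0.53  0.8 ] Tq [ 0.088  0.84  -0.028] w 0.0013
[-0.0001 -0.0113 -0.0001 -0.0002  0.      0.0024]
```

View pics/sc2.png

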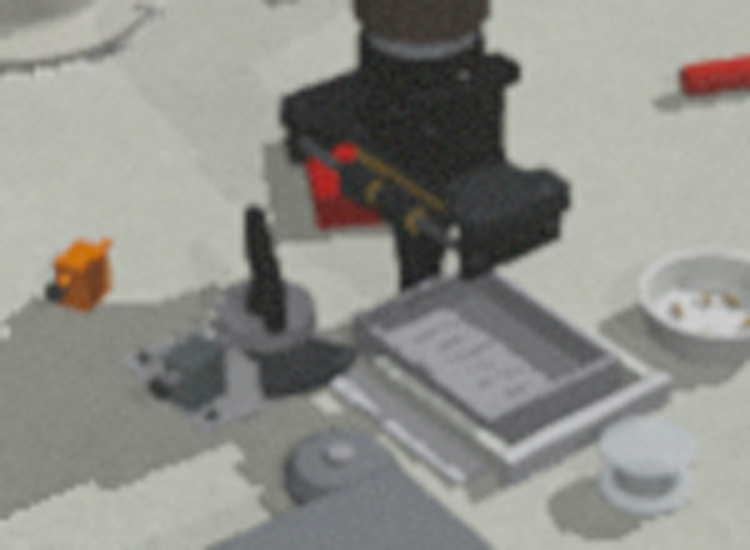

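The tray is sliding well and is some 10 mm short of the fence. I'll creep on.

{"op": "play_rows", "data": {
  "plan": [
    [0,-0.001,0,0,0,0],
    [0,-0.002,0,0,0,0],
    [0,-0.003,0,0,0,0],
    [0,-0.004,0,0,0,0],
    [0,-0.005,0,0,0,0],
    [0,-0.006,0,0,0,0]
  ]
}}

```text
t: 4.55
ee_pos: [0.5198, 0.0094, 0.0099]
eef_rot: [0.511, -0.488, -0.51, -0.49]
ft_force: [-1.7, -0.2, -0.7]
gripper_width: 0.007
```

{"op": "play_rows", "data": {
  "plan": [
    [0,-0.0007,0,0,0,0],
    [0,-0.0014,0,0,0,0],
    [0,-0.002,0,0,0,0]
  ]
}}

```text
t: 4.8
ee_pos: [0.5218, 0.0095, 0.0099]
eef_rot: [0.511, -0.488, -0.51, -0.49]
ft_force: [-1.7, 0.5, -0.4]
gripper_width: 0.01
```

```bash
python3 - <<'E'
from station import *
from h import *
import cv2
st=get_state();show(st)
print(go(tf(HQ,[[-.08,.01,.01]])[0],HQ[2],st).round(4))
for n in("top","scene"):
    im=read_camera(n)[:,:,::-1]; cv2.imwrite(f"pics/{n}3.png",im)
s=cv2.imread("pics/scene3.png");cv2.imwrite("pics/sc3.png",cv2.resize(s[195:260,220:320],None,fx=8,fy=8,interpolation=cv2.INTER_CUBIC))
E
```

```text
t 4.8 pos [0.5218 0.0095 0.0099] yawY -3.0982 tilt 0.15 q [ 0.33   0.472 -0.496  0.001 -0.6   -0.287] F [-1.68  0.53 -0.36] Tq [-0.015  0.749 -0.025] w 0.0097
[-0.0001 -0.0031 -0.0002 -0.0002  0.      0.0025]
```

View pics/sc3.png

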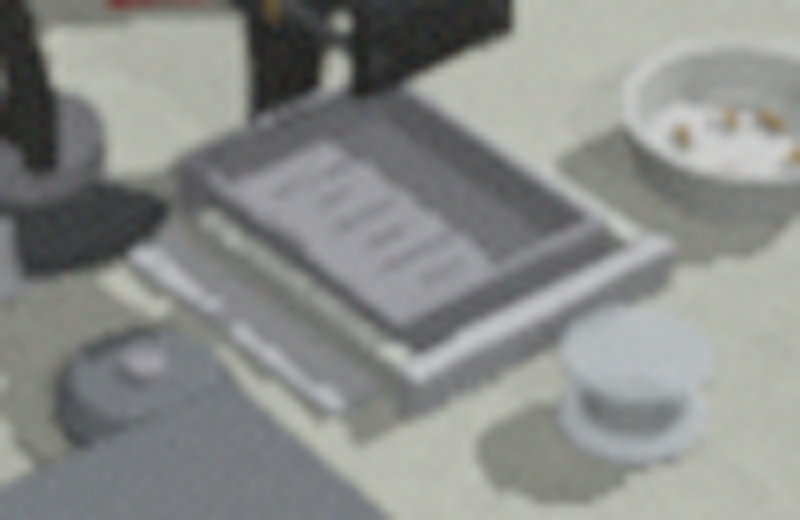

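```bash
python3 - <<'E'
from station import *
from h import *
import cv2
p=camera_params("scene")
cr=lambda a:np.array([220,195])+(np.float64(a)+.5)/8-.5
def inv(P):
    d=P[:,:2]-HQ[:2];c,s=np.cos(HQ[2]),np.sin(HQ[2]);return np.c_[c*d[:,0]+s*d[:,1],-s*d[:,0]+c*d[:,1]]
print(inv(back(p,cr([[405,330],[622,218]]),.026)))   # tray far edge
print(inv(back(p,cr([[412,382],[676,242]]),.020)))   # fence outer: expect 75
print((cr([[0,0]])*0+(proj(p,tf(HQ,[[.065,-.05,.026],[.065,.05,.026],[.06,-.05,.026]]))-[220,195]+.5)*8-.5))
t=cv2.imread("pics/top3.png");cv2.imwrite("pics/tc3.png",cv2.resize(t[150:225,215:305],None,fx=8,fy=8,interpolation=cv2.INTER_CUBIC))
E
```

```text
[[ 0.05981977 -0.05187641]
 [ 0.05894603  0.05265619]]
[[ 0.07757217 -0.06371636]
 [ 0.07623253  0.06375199]]
[[418.84749337 335.09929517]
 [628.20116223 228.38842279]
 [409.4458592  328.17007537]]
```

View pics/tc3.png

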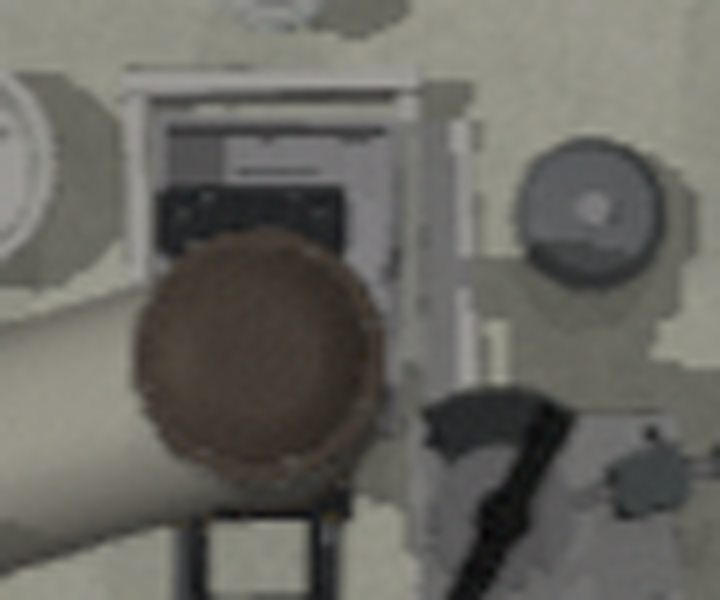

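The top view still shows a gap at crop row ~108, about 5–7 mm, and the scene view agrees. I'll keep creeping.

{"op": "play_rows", "data": {
  "plan": [
    [0,-0.0007,0,0,0,0],
    [0,-0.0014,0,0,0,0],
    [0,-0.002,0,0,0,0],
    [0,-0.0027,0,0,0,0],
    [0,-0.0034,0,0,0,0],
    [0,-0.004,0,0,0,0]
  ]
}}

```text
t: 5.4
ee_pos: [0.5262, 0.0097, 0.0099]
eef_rot: [0.511, -0.488, -0.51, -0.49]
ft_force: [-3.1, 0.5, -1.3]
gripper_width: 0.008
```

{"op": "play_rows", "data": {
  "plan": [
    [0,-0.0006,0,0,0,0],
    [0,-0.0012,0,0,0,0],
    [0,-0.0018,0,0,0,0]
  ]
}}

```text
t: 5.65
ee_pos: [0.528, 0.0098, 0.0099]
eef_rot: [0.512, -0.488, -0.51, -0.49]
ft_force: [-1.4, -0.9, -0.9]
gripper_width: 0.005
```

{"op": "play_rows", "data": {
  "plan": [
    [0,-0.0006,0,0,0,0],
    [0,-0.0012,0,0,0,0],
    [0,-0.0018,0,0,0,0]
  ]
}}

```text
t: 5.9
ee_pos: [0.5299, 0.0099, 0.0099]
eef_rot: [0.512, -0.488, -0.51, -0.49]
ft_force: [-1.1, 0.7, -1.2]
gripper_width: 0.003
```

{"op": "play_rows", "data": {
  "plan": [
    [0,-0.0005,0,0,0,0],
    [0,-0.001,0,0,0,0]
  ]
}}

```text
t: 6.07
ee_pos: [0.531, 0.0099, 0.0099]
eef_rot: [0.512, -0.488, -0.51, -0.49]
ft_force: [-2.1, 0.1, -0.5]
gripper_width: 0.007
```

```bash
python3 - <<'E'
from station import *
from h import *
import cv2
show(get_state())
t=read_camera("top")[:,:,::-1];cv2.imwrite("pics/tc4.png",cv2.resize(t[150:225,215:305],None,fx=8,fy=8,interpolation=cv2.INTER_CUBIC))
E
```

```text
t 6.0667 pos [0.531  0.0099 0.0099] yawY -3.098 tilt 0.19 q [ 0.325  0.483 -0.474  0.001 -0.611 -0.282] F [-2.05  0.13 -0.48] Tq [ 0.037  0.67  -0.015] w 0.0068
```

View pics/tc4.png

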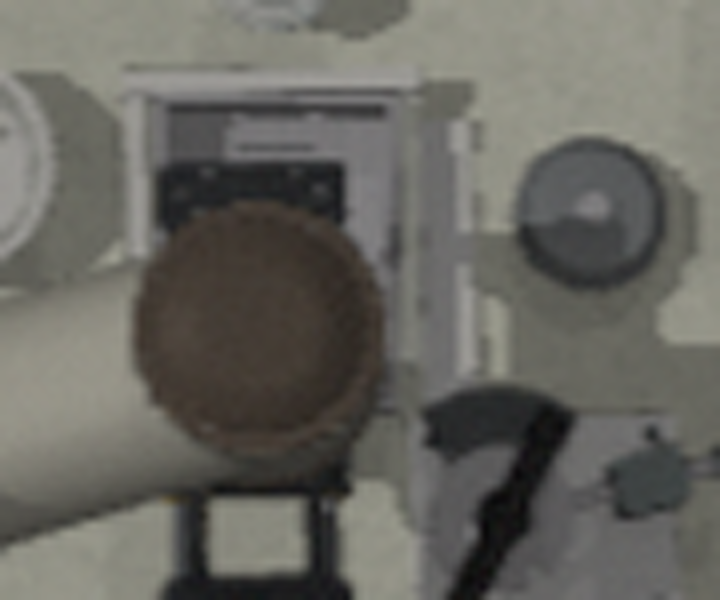

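The gap is almost closed (crop row ~97). A few more small steps, watching for the force to rise.

{"op": "play_rows", "data": {
  "plan": [
    [0,-0.0005,0,0,0,0],
    [0,-0.001,0,0,0,0]
  ]
}}

```text
t: 6.28
ee_pos: [0.5317, 0.0099, 0.0098]
eef_rot: [0.511, -0.488, -0.51, -0.49]
ft_force: [-3.2, 0.6, 1.1]
gripper_width: 0.006
```

{"op": "play_rows", "data": {
  "plan": [
    [0,-0.0005,0,0,0,0],
    [0,-0.001,0,0,0,0]
  ]
}}

```text
t: 6.45
ee_pos: [0.5317, 0.0098, 0.0098]
eef_rot: [0.511, -0.489, -0.511, -0.489]
ft_force: [-6.3, 1.2, 3.4]
gripper_width: 0.01
```

{"op": "play_rows", "data": {
  "plan": [
    [0,-0.0005,0,0,0,0],
    [0,-0.001,0,0,0,0]
  ]
}}

```text
t: 6.62
ee_pos: [0.5317, 0.0098, 0.0098]
eef_rot: [-0.51, 0.49, 0.511, 0.489]
ft_force: [-7.6, 2.4, 4.9]
gripper_width: 0.007
```

The TCP has stopped at x=0.5317 with the force at 7.6 N, above the 5 N knocks, so the tray is on the fence. I'll back off and lift.

{"op": "play_rows", "data": {
  "plan": [
    [0,0.003,0,0,0,0],
    [0,0.008,0,0,0,0],
    [-0.005,0.014,0,0,0,0],
    [-0.025,0.017,0,0,0,0],
    [-0.05,0.018,0,0,0,0],
    [-0.08,0.018,0,0,0,0],
    [-0.11,0.018,0,0,0,0],
    [-0.13,0.018,0,0,0,0],
    [-0.14,0.018,0,0,0,0]
  ],
  "grip": 0.4
}}

```text
t: 7.37
ee_pos: [0.5159, 0.0095, 0.1538]
eef_rot: [0.512, -0.487, -0.509, -0.491]
ft_force: [0.6, 0.4, 0.4]
gripper_width: 0.564
```

```bash
python3 - <<'E'
from station import *
from h import *
import cv2
st=get_state();show(st)
K=np.r_[tf(HQ,[[-.115,-.09,.079]])[0][:2],.15]
print(K,go(K,1.137,st).round(4))
t=read_camera("scene")[:,:,::-1];cv2.imwrite("pics/sc5.png",cv2.resize(t[180:260,180:320],None,fx=5.7,fy=5.7,interpolation=cv2.INTER_CUBIC))
E
```

```text
t 7.3667 pos [0.5159 0.0095 0.1538] yawY -3.0981 tilt 0.36 q [ 0.334  0.262 -0.362  0.001 -0.941 -0.291] F [0.62 0.41 0.45] Tq [ 0.053  0.03  -0.022] w 0.5637
[ 0.49428204 -0.09198688  0.15      ] [ 0.0035  0.026  -0.1005 -1.0935 -0.0026  0.006 ]
```

View pics/sc5.png

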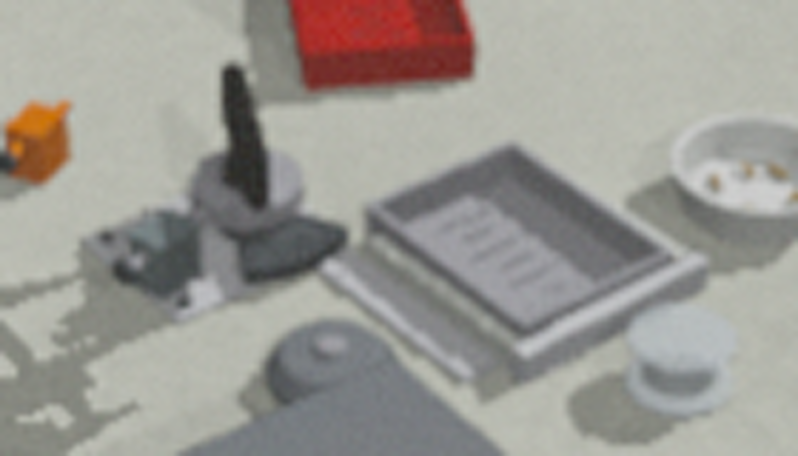

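The tray is home, flush with the fence. Next I'll move above the knob with the jaws across the bar; q6 will end near 2.5 at most, inside its range.

{"op": "play_rows", "data": {
  "plan": [
    [0,0.002,-0.008,-0.08,0,0],
    [0,0.005,-0.02,-0.2,0,0],
    [0.001,0.008,-0.035,-0.32,0,0],
    [0.001,0.011,-0.05,-0.44,0,0],
    [0.002,0.014,-0.06,-0.56,-0.001,0.003],
    [0.002,0.018,-0.07,-0.68,-0.001,0.003],
    [0.003,0.021,-0.08,-0.8,-0.002,0.005],
    [0.003,0.024,-0.09,-0.92,-0.002,0.005],
    [0.004,0.026,-0.098,-1.03,-0.003,0.006],
    [0.004,0.026,-0.1005,-1.094,-0.003,0.006]
  ],
  "grip": 0.35
}}

```text
t: 8.25
ee_pos: [0.4933, -0.0928, 0.1482]
eef_rot: [-0.69, 0.151, 0.692, 0.151]
ft_force: [-0.1, 0.6, 0.2]
gripper_width: 0.646
```

```bash
python3 - <<'E'
from station import *
from h import *
import cv2
st=get_state();show(st)
K=np.r_[tf(HQ,[[-.115,-.09,.079]])[0][:2],.048]
print(K,go(K,1.137,st).round(4))
for n in("top","scene"):
    im=read_camera(n)[:,:,::-1]; cv2.imwrite(f"pics/{n}6.png",im)
t=cv2.imread("pics/scene6.png");cv2.imwrite("pics/sc6.png",cv2.resize(t[140:250,160:300],None,fx=5,fy=5,interpolation=cv2.INTER_CUBIC))
E
```

```text
t 8.25 pos [ 0.4933 -0.0928  0.1482] yawY -2.0006 tilt 0.13 q [ 1.370e-01  2.490e-01 -3.950e-01 -1.000e-03 -9.290e-01  1.004e+00] F [-0.08  0.56  0.17] Tq [-0.047  0.096 -0.002] w 0.646
[ 0.49428204 -0.09198688  0.048     ] [ 0.1002 -0.0012 -0.0008  0.004   0.0022 -0.0005]
```

View pics/sc6.png

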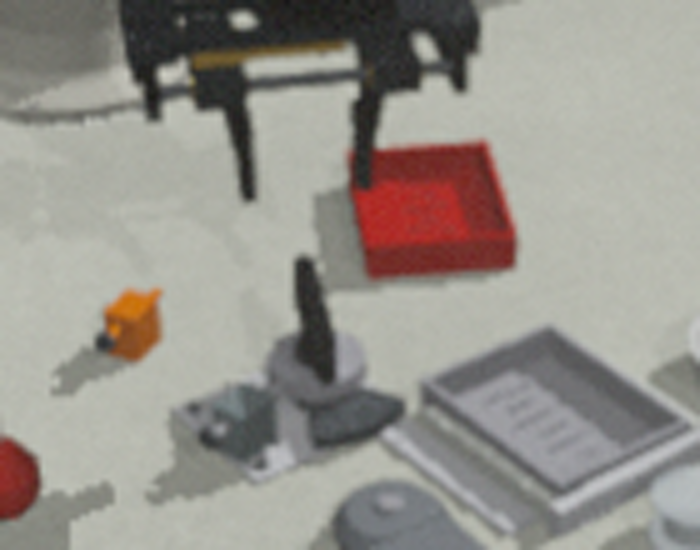

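The fingertips at crop (247,197) and (363,187) straddle the bar at (305,260). I'll descend and close.

{"op": "play_rows", "data": {
  "plan": [
    [0.01,0,0,0.004,0.002,0],
    [0.025,-0.001,0,0.004,0.002,0],
    [0.04,-0.001,-0.001,0.004,0.002,0],
    [0.055,-0.001,-0.001,0.004,0.002,0],
    [0.07,-0.001,-0.001,0.004,0.002,0],
    [0.083,-0.001,-0.001,0.004,0.002,0],
    [0.093,-0.001,-0.001,0.004,0.002,0],
    [0.098,-0.001,-0.001,0.004,0.002,0],
    [0.1,-0.001,-0.001,0.004,0.002,0],
    [0.1,-0.001,-0.001,0.004,0.002,0]
  ]
}}

```text
t: 9.18
ee_pos: [0.4948, -0.0917, 0.048]
eef_rot: [-0.69, 0.154, 0.69, 0.154]
ft_force: [0.3, -0.4, -1.3]
gripper_width: 0.651
```

{"op": "play_rows", "data": {
  "plan": [
    [0,0,0,0,0,0],
    [0,0,0,0,0,0],
    [0,0,0,0,0,0],
    [0,0,0,0,0,0],
    [0,0,0,0,0,0],
    [0,0,0,0,0,0],
    [0,0,0,0,0,0]
  ],
  "grip": 1,
  "grip_force": 35
}}

```text
t: 9.77
ee_pos: [0.4948, -0.0918, 0.0482]
eef_rot: [-0.69, 0.154, 0.69, 0.154]
ft_force: [-0.2, -0.8, 0.6]
gripper_width: 0.206
```

```bash
python3 - <<'E'
from station import *
from h import *
st=get_state();show(st);print(st["effort"].round(3))
E
```

```text
t 9.7667 pos [ 0.4948 -0.0918  0.0482] yawY -2.0099 tilt 0.04 q [ 0.14   0.387 -0.508  0.001 -0.676  0.991] F [-0.17 -0.78  0.59] Tq [-0.053  0.182  0.031] w 0.2062
[ 3.0000e-03 -3.3146e+01  1.2704e+01  2.7980e+00  8.3000e-02 -0.0000e+00]
```

{"op": "play_rows", "data": {
  "plan": [
    [0,0,0,0,0,0],
    [0,0,0,0,0,0],
    [0,0,0,0,0,0]
  ]
}}

```text
t: 10.02
ee_pos: [0.495, -0.0915, 0.0482]
eef_rot: [-0.69, 0.154, 0.69, 0.154]
ft_force: [0.6, 1.8, -0.8]
gripper_width: 0.157
```

```bash
python3 - <<'E'
from station import *
from h import *
import cv2
st=get_state();show(st)
for n in("top","scene"):
    im=read_camera(n)[:,:,::-1]; cv2.imwrite(f"pics/{n}7.png",im)
t=cv2.imread("pics/scene7.png");cv2.imwrite("pics/sc7.png",cv2.resize(t[140:250,160:300],None,fx=5,fy=5,interpolation=cv2.INTER_CUBIC))
E
```

```text
t 10.0167 pos [ 0.495  -0.0915  0.0482] yawY -2.0094 tilt 0.02 q [ 0.14   0.387 -0.507  0.    -0.676  0.991] F [ 0.59  1.83 -0.78] Tq [0.605 0.123 0.114] w 0.1575
```

View pics/sc7.png

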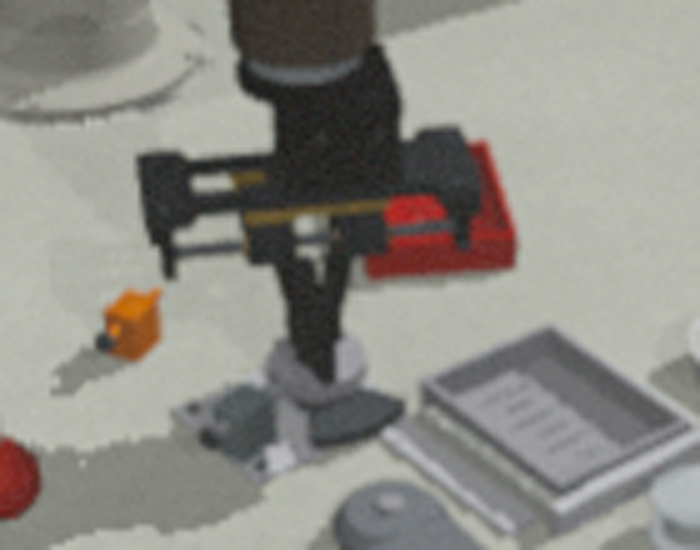

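Gripped: the opening is 13.7 mm against the 14 mm bar. I'll turn anticlockwise, 0.3 rad first.

{"op": "play_rows", "data": {
  "plan": [
    [0,0,0,-0.04,0,0],
    [0,0,0,-0.08,0,0],
    [0,0,0,-0.12,0,0],
    [0,0,0,-0.16,0,0],
    [0,0,0,-0.2,0,0],
    [0,0,0,-0.24,0,0],
    [0,0,0,-0.28,0,0],
    [0,0,0,-0.3,0,0]
  ]
}}

```text
t: 10.78
ee_pos: [0.4948, -0.092, 0.0482]
eef_rot: [-0.705, 0.049, 0.706, 0.049]
ft_force: [-0.1, -1.7, 0.1]
gripper_width: 0.158
```

```bash
python3 - <<'E'
from station import *
from h import *
import cv2
st=get_state();show(st)
for n in("top","scene"):
    im=read_camera(n)[:,:,::-1]; cv2.imwrite(f"pics/{n}8.png",im)
t=cv2.imread("pics/scene8.png");cv2.imwrite("pics/sc8.png",cv2.resize(t[170:240,180:280],None,fx=8,fy=8,interpolation=cv2.INTER_CUBIC))
E
```

```text
t 10.7833 pos [ 0.4948 -0.092   0.0482] yawY -1.7094 tilt 0.05 q [ 1.400e-01  3.870e-01 -5.080e-01  1.000e-03 -6.760e-01  1.292e+00] F [-0.12 -1.7   0.1 ] Tq [-0.542  0.114 -0.189] w 0.1576
```

View pics/sc8.png

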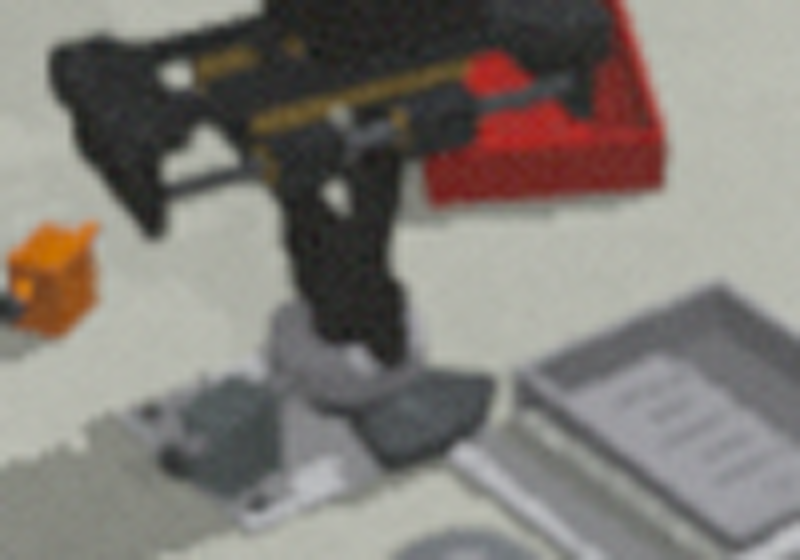

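The sector (crop 430,415) has swung with the knob, and the turning torque is about 0.2 N m. Another 0.25 rad is still short of the drop range.

{"op": "play_rows", "data": {
  "plan": [
    [0,0,0,-0.04,0,0],
    [0,0,0,-0.08,0,0],
    [0,0,0,-0.12,0,0],
    [0,0,0,-0.16,0,0],
    [0,0,0,-0.2,0,0],
    [0,0,0,-0.24,0,0],
    [0,0,0,-0.25,0,0]
  ]
}}

```text
t: 11.47
ee_pos: [0.4948, -0.0925, 0.0482]
eef_rot: [-0.706, -0.039, 0.706, -0.039]
ft_force: [0.5, -2.4, -1.0]
gripper_width: 0.154
```

{"op": "play_rows", "data": {
  "plan": [
    [0,0,0,-0.02,0,0],
    [0,0,0,-0.04,0,0],
    [0,0,0,-0.05,0,0]
  ]
}}

```text
t: 11.72
ee_pos: [0.4948, -0.0926, 0.0482]
eef_rot: [-0.705, -0.056, 0.705, -0.057]
ft_force: [-0.1, -3.7, 0.1]
gripper_width: 0.161
```

```bash
python3 - <<'E'
from station import *
from h import *
show(get_state())
E
```

```text
t 11.7167 pos [ 0.4948 -0.0926  0.0482] yawY -1.4098 tilt 0.09 q [ 0.139  0.387 -0.508  0.002 -0.676  1.591] F [-0.11 -3.66  0.05] Tq [-0.849  0.01  -0.247] w 0.1615
```

{"op": "play_rows", "data": {
  "plan": [
    [0,0,0,-0.02,0,0],
    [0,0,0,-0.04,0,0],
    [0,0,0,-0.06,0,0],
    [0,0,0,-0.07,0,0]
  ]
}}

```text
t: 12.05
ee_pos: [0.4948, -0.0927, 0.0482]
eef_rot: [-0.702, -0.082, 0.703, -0.083]
ft_force: [1.3, -3.8, -0.9]
gripper_width: 0.157
```

```bash
python3 - <<'E'
from station import *
from h import *
import cv2
show(get_state())
for n in("top","scene"):
    im=read_camera(n)[:,:,::-1]; cv2.imwrite(f"pics/{n}9.png",im)
t=cv2.imread("pics/scene9.png");a=cv2.resize(t[190:245,185:245],None,fx=7,fy=7,interpolation=cv2.INTER_CUBIC)
t=cv2.imread("pics/top9.png");b=cv2.resize(t[190:245,255:308],None,fx=7,fy=7,interpolation=cv2.INTER_CUBIC)
cv2.imwrite("pics/c9.png",np.hstack([a,b]))
E
```

```text
t 12.05 pos [ 0.4948 -0.0927  0.0482] yawY -1.3378 tilt 0.1 q [ 0.139  0.388 -0.508  0.002 -0.676  1.663] F [ 1.31 -3.84 -0.91] Tq [-1.062 -0.101 -0.101] w 0.1568
```

View pics/c9.png

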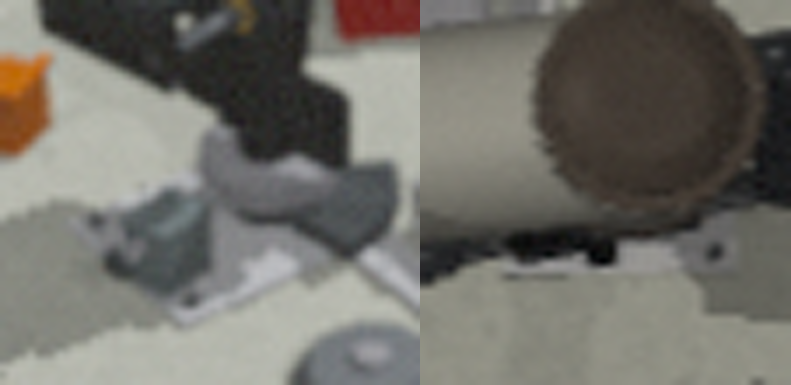

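The sector (crop 350,200) keeps swinging toward the tray's corner, and the pin is between the housing (170,230) and the cam. Torque is still low, so I'll continue.

{"op": "play_rows", "data": {
  "plan": [
    [0,0,0,-0.02,0,0],
    [0,0,0,-0.04,0,0],
    [0,0,0,-0.06,0,0],
    [0,0,0,-0.07,0,0]
  ]
}}

```text
t: 12.48
ee_pos: [0.4948, -0.0928, 0.0482]
eef_rot: [-0.699, -0.106, 0.699, -0.108]
ft_force: [0.8, -4.1, -0.3]
gripper_width: 0.157
```

```bash
cat > look.py <<'E'
from station import *
from h import *
import sys
show(get_state())
if len(sys.argv)>1:
    t=read_camera("scene")[:,:,::-1];cv2.imwrite(f"pics/k{sys.argv[1]}.png",cv2.resize(t[185:245,185:265],None,fx=8,fy=8,interpolation=cv2.INTER_CUBIC))
E
python3 look.py
```

```text
t 12.4833 pos [ 0.4948 -0.0928  0.0482] yawY -1.2672 tilt 0.11 q [ 0.139  0.388 -0.508  0.003 -0.676  1.734] F [ 0.81 -4.15 -0.32] Tq [-1.327 -0.134 -0.252] w 0.1568
```

{"op": "play_rows", "data": {
  "plan": [
    [0,0,0,-0.02,0,0],
    [0,0.0003,0,-0.04,0,0],
    [0,0.0005,0,-0.06,0,0],
    [0,0.0005,0,-0.07,0,0]
  ]
}}

```text
t: 12.82
ee_pos: [0.4949, -0.093, 0.0482]
eef_rot: [-0.694, -0.131, 0.695, -0.132]
ft_force: [-0.1, -0.8, -0.0]
gripper_width: 0.156
```

```bash
python3 look.py a
```

```text
t 12.8167 pos [ 0.4949 -0.093   0.0482] yawY -1.1957 tilt 0.09 q [ 0.138  0.388 -0.507  0.002 -0.677  1.806] F [-0.14 -0.83 -0.04] Tq [-0.446  0.09  -0.265] w 0.1556
```

View pics/ka.png

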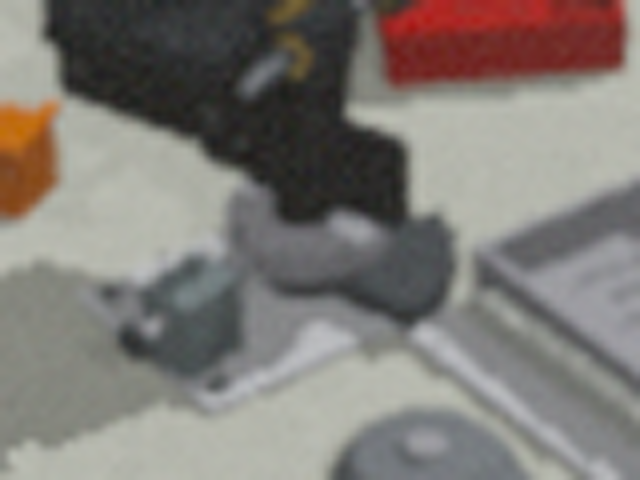

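The cam and sector (crop 420,265) are turning, the pin is not down yet, and the lateral force has vanished. I'll continue.

{"op": "play_rows", "data": {
  "plan": [
    [0,0,0,-0.02,0,0],
    [0,0,0,-0.04,0,0],
    [0,0,0,-0.06,0,0],
    [0,0,0,-0.07,0,0]
  ]
}}

```text
t: 13.2
ee_pos: [0.4949, -0.0931, 0.0482]
eef_rot: [-0.689, -0.156, 0.69, -0.157]
ft_force: [-0.3, -2.5, -0.6]
gripper_width: 0.159
```

```bash
python3 look.py
```

```text
t 13.2 pos [ 0.4949 -0.0931  0.0482] yawY -1.124 tilt 0.1 q [ 0.138  0.388 -0.507  0.002 -0.677  1.878] F [-0.31 -2.54 -0.57] Tq [-0.868 -0.123 -0.258] w 0.1592
```

{"op": "play_rows", "data": {
  "plan": [
    [0,0,0,-0.02,0,0],
    [0,0,0,-0.04,0,0],
    [0,0.0003,0,-0.06,0,0],
    [0,0.0003,0,-0.07,0,0]
  ]
}}

```text
t: 13.53
ee_pos: [0.495, -0.0933, 0.0482]
eef_rot: [-0.683, -0.181, 0.684, -0.182]
ft_force: [-0.8, -2.3, 0.1]
gripper_width: 0.156
```

```bash
python3 look.py
```

```text
t 13.5333 pos [ 0.495  -0.0933  0.0482] yawY -1.0522 tilt 0.1 q [ 0.137  0.388 -0.507  0.002 -0.677  1.95 ] F [-0.76 -2.29  0.06] Tq [-0.507  0.019 -0.248] w 0.1562
```

Turned 0.96 so far, with the torque steady at about 0.25 N m.

{"op": "play_rows", "data": {
  "plan": [
    [0,0,0,-0.02,0,0],
    [0,0,0,-0.04,0,0],
    [0,0.0002,0,-0.06,0,0],
    [0,0.0002,0,-0.06,0,0]
  ]
}}

```text
t: 13.87
ee_pos: [0.4951, -0.0934, 0.0482]
eef_rot: [-0.677, -0.202, 0.678, -0.203]
ft_force: [0.1, -1.1, 0.2]
gripper_width: 0.157
```

```bash
python3 look.py b
```

```text
t 13.8667 pos [ 0.4951 -0.0934  0.0482] yawY -0.9909 tilt 0.09 q [ 1.370e-01  3.880e-01 -5.070e-01  2.000e-03 -6.770e-01  2.012e+00] F [ 0.06 -1.08  0.19] Tq [-0.527  0.023 -0.146] w 0.1568
```

View pics/kb.png

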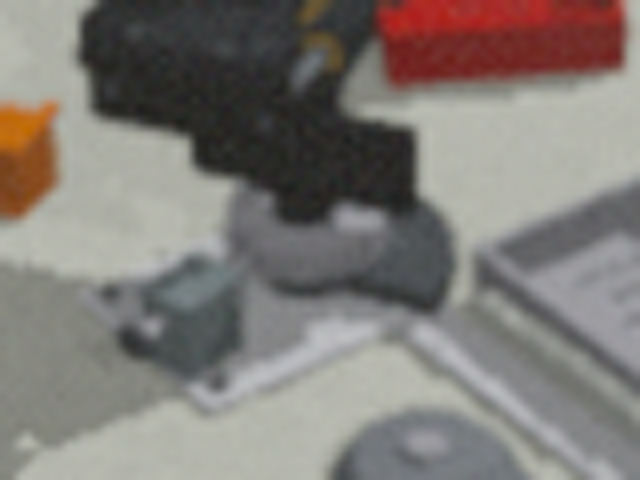

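The sector (420,265) is now moving in behind the tray's corner. The pin is still riding on the rim, with its tail at about (150,325). I'll take smaller steps.

{"op": "play_rows", "data": {
  "plan": [
    [0,0,0,-0.02,0,0],
    [0,0,0,-0.035,0,0],
    [0,0,0,-0.05,0,0],
    [0,0.0002,0,-0.05,0,0]
  ]
}}

```text
t: 14.25
ee_pos: [0.4952, -0.0935, 0.0482]
eef_rot: [-0.672, -0.219, 0.673, -0.219]
ft_force: [-0.0, -1.5, 1.0]
gripper_width: 0.159
```

```bash
python3 look.py
```

```text
t 14.25 pos [ 0.4952 -0.0935  0.0482] yawY -0.9406 tilt 0.09 q [ 1.370e-01  3.880e-01 -5.060e-01  2.000e-03 -6.770e-01  2.063e+00] F [-0.02 -1.52  0.99] Tq [-0.245  0.195 -0.197] w 0.1586
```

{"op": "play_rows", "data": {
  "plan": [
    [0,0,0,-0.02,0,0],
    [0,0,0,-0.035,0,0],
    [0,0,0,-0.05,0,0],
    [0,0.0001,0,-0.05,0,0]
  ]
}}

```text
t: 14.58
ee_pos: [0.4952, -0.0936, 0.0482]
eef_rot: [-0.666, -0.236, 0.667, -0.237]
ft_force: [0.5, -2.2, 0.5]
gripper_width: 0.156
```

```bash
python3 look.py
```

```text
t 14.5833 pos [ 0.4952 -0.0936  0.0482] yawY -0.889 tilt 0.1 q [ 1.370e-01  3.890e-01 -5.060e-01  2.000e-03 -6.770e-01  2.114e+00] F [ 0.51 -2.18  0.47] Tq [-0.587  0.011 -0.06 ] w 0.1558
```

{"op": "play_rows", "data": {
  "plan": [
    [0,0,0,0,0,0]
  ]
}}

```text
t: 14.67
ee_pos: [0.4953, -0.0936, 0.0482]
eef_rot: [-0.666, -0.236, 0.667, -0.237]
ft_force: [-0.9, -1.8, 0.0]
gripper_width: 0.157
```

```bash
python3 look.py c; python3 look.py d
```

```text
t 14.6667 pos [ 0.4953 -0.0936  0.0482] yawY -0.8883 tilt 0.1 q [ 1.370e-01  3.890e-01 -5.060e-01  2.000e-03 -6.770e-01  2.115e+00] F [-0.88 -1.81  0.02] Tq [-0.675  0.076 -0.102] w 0.1567
t 14.7167 pos [ 0.4953 -0.0936  0.0482] yawY -0.8884 tilt 0.11 q [ 1.370e-01  3.890e-01 -5.060e-01  2.000e-03 -6.770e-01  2.115e+00] F [ 0.7  -2.05  0.41] Tq [-0.732 -0.005 -0.031] w 0.1606
```

View pics/kd.png

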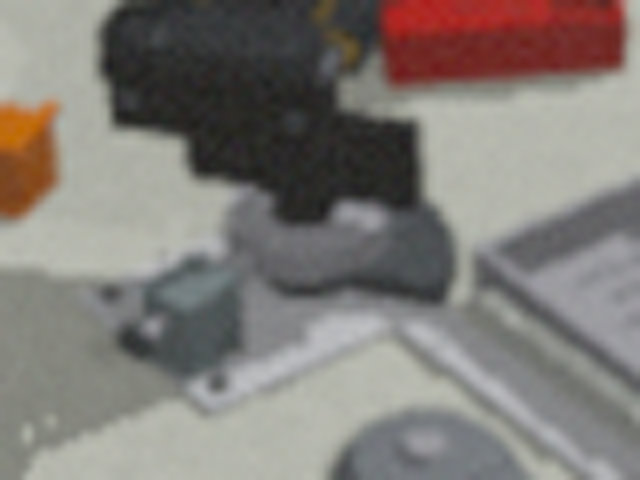

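The picture looks much the same, but the torque has fallen to 0.03–0.1 N m, which may mean the notch's edge. I'll take 0.03 rad steps.

{"op": "play_rows", "data": {
  "plan": [
    [0,0,0,-0.015,0,0],
    [0,0,0,-0.03,0,0],
    [0,0,0,-0.03,0,0]
  ]
}}

```text
t: 15.02
ee_pos: [0.4953, -0.0936, 0.0482]
eef_rot: [-0.662, -0.247, 0.663, -0.247]
ft_force: [1.0, -2.3, -0.8]
gripper_width: 0.159
```

```bash
python3 look.py
```

```text
t 15.0167 pos [ 0.4953 -0.0936  0.0482] yawY -0.8573 tilt 0.1 q [ 1.370e-01  3.890e-01 -5.060e-01  2.000e-03 -6.770e-01  2.146e+00] F [ 1.05 -2.35 -0.85] Tq [-0.825 -0.106  0.026] w 0.1595
```

{"op": "play_rows", "data": {
  "plan": [
    [0,0,0,-0.01,0,0],
    [0,0,0,-0.02,0,0],
    [0,0,0,-0.02,0,0]
  ]
}}

```text
t: 15.27
ee_pos: [0.4953, -0.0937, 0.0481]
eef_rot: [-0.659, -0.253, 0.66, -0.254]
ft_force: [-0.1, -2.1, -0.0]
gripper_width: 0.159
```

```bash
python3 look.py e; python3 look.py
```

```text
t 15.2667 pos [ 0.4953 -0.0937  0.0481] yawY -0.8364 tilt 0.11 q [ 1.370e-01  3.890e-01 -5.060e-01  2.000e-03 -6.770e-01  2.167e+00] F [-0.06 -2.08 -0.03] Tq [-0.851 -0.065  0.003] w 0.1588
t 15.3167 pos [ 0.4954 -0.0936  0.0482] yawY -0.8367 tilt 0.11 q [ 1.370e-01  3.890e-01 -5.060e-01  2.000e-03 -6.770e-01  2.166e+00] F [ 0.63 -2.57 -0.59] Tq [-0.846 -0.107  0.108] w 0.1616
```

View pics/ke.png

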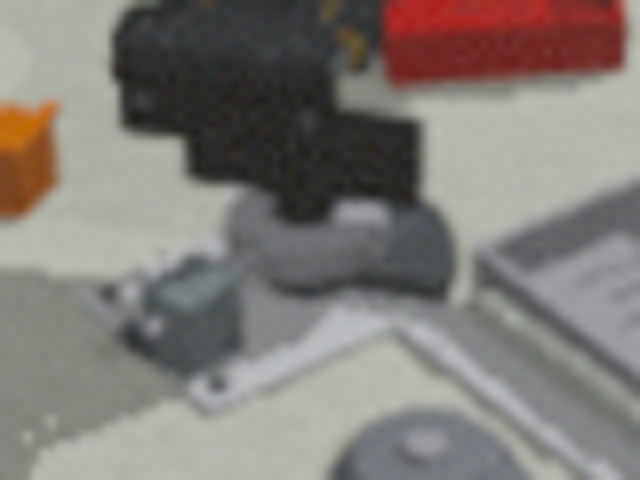

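The dark tail knob behind the housing (crop ~130,335) seems drawn in. I'll compare before and after side by side.

```bash
python3 - <<'E'
import cv2,numpy as np
L=[cv2.imread(f"pics/k{c}.png")[220:400,80:260] for c in "abde"]
cv2.imwrite("pics/cmp.png",cv2.resize(np.hstack(L),None,fx=1.1,fy=2.2)[:,:800] if 0 else cv2.resize(np.vstack([np.hstack(L[:2]),np.hstack(L[2:])]),None,fx=1.6,fy=1.6))
E
```

```text
(no output)
```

View pics/cmp.png

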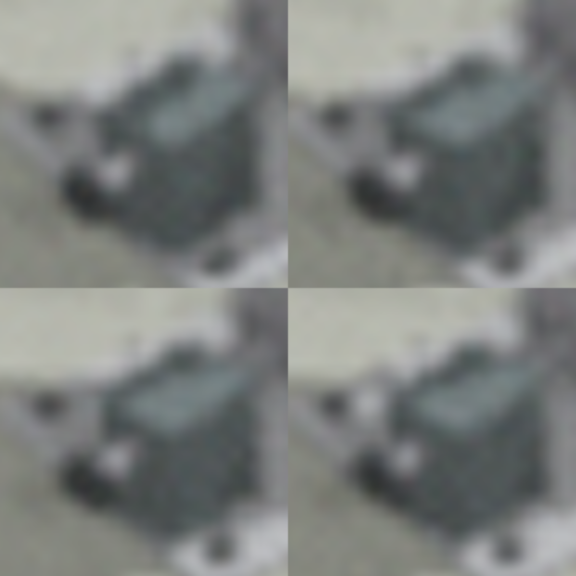

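The tail has not clearly moved, so this gives no answer. I'll continue in gentle steps, feeling for resistance.

{"op": "play_rows", "data": {
  "plan": [
    [0,0,0,-0.01,0,0],
    [0,0,0,-0.02,0,0],
    [0,0,0,-0.02,0,0]
  ]
}}

```text
t: 15.57
ee_pos: [0.4954, -0.0937, 0.0482]
eef_rot: [-0.657, -0.26, 0.658, -0.261]
ft_force: [0.9, -1.9, -0.9]
gripper_width: 0.161
```

```bash
python3 look.py; python3 look.py f; python3 look.py
```

```text
t 15.5667 pos [ 0.4954 -0.0937  0.0482] yawY -0.8157 tilt 0.11 q [ 0.137  0.389 -0.506  0.003 -0.677  2.187] F [ 0.88 -1.91 -0.93] Tq [-0.9   -0.059  0.153] w 0.1605
t 15.5667 pos [ 0.4954 -0.0937  0.0482] yawY -0.8157 tilt 0.11 q [ 0.137  0.389 -0.506  0.003 -0.677  2.187] F [ 0.88 -1.91 -0.93] Tq [-0.9   -0.059  0.153] w 0.1605
t 15.6167 pos [ 0.4954 -0.0937  0.0482] yawY -0.816 tilt 0.12 q [ 0.137  0.389 -0.506  0.003 -0.677  2.187] F [ 1.3  -2.89 -1.2 ] Tq [-0.878 -0.095  0.139] w 0.1598
```

{"op": "play_rows", "data": {
  "plan": [
    [0,0,0,-0.01,0,0],
    [0,0,0,-0.02,0,0],
    [0,0,0,-0.02,0,0]
  ]
}}

```text
t: 15.87
ee_pos: [0.4954, -0.0937, 0.0482]
eef_rot: [-0.654, -0.267, 0.655, -0.268]
ft_force: [1.0, -3.3, -0.9]
gripper_width: 0.157
```

```bash
python3 look.py g; python3 look.py
python3 - <<'E'
import cv2,numpy as np
L=[cv2.imread(f"pics/k{c}.png") for c in "bg"]
cv2.imwrite("pics/cmp2.png",np.hstack([cv2.resize(l[180:400,80:280],None,fx=1.9,fy=1.9) for l in L]))
E
```

```text
t 15.8667 pos [ 0.4954 -0.0937  0.0482] yawY -0.7954 tilt 0.12 q [ 0.137  0.389 -0.506  0.003 -0.677  2.207] F [ 1.03 -3.34 -0.88] Tq [-0.931 -0.085  0.13 ] w 0.1566
t 15.9167 pos [ 0.4954 -0.0937  0.0482] yawY -0.7958 tilt 0.12 q [ 0.137  0.389 -0.506  0.003 -0.677  2.207] F [ 0.43 -1.72 -1.12] Tq [-0.945 -0.091  0.089] w 0.1534
```

View pics/cmp2.png

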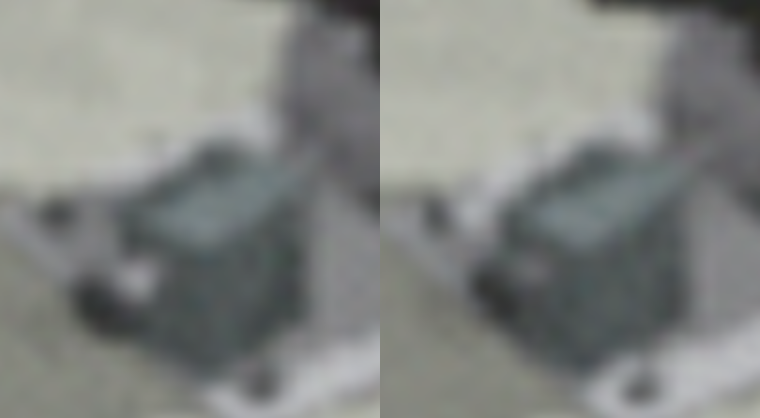

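The pin's pale tail has now mostly vanished into the housing (left crop (140,275), right crop ~(535,268)), and the black cap has moved about 1.5 px inward. The pin is dropping down the notch's flank. I'll go a little further until the torque stops assisting.

{"op": "play_rows", "data": {
  "plan": [
    [0,0,0,-0.01,0,0],
    [0,0,0,-0.02,0,0],
    [0,0,0,-0.02,0,0]
  ]
}}

```text
t: 16.17
ee_pos: [0.4954, -0.0938, 0.0482]
eef_rot: [-0.651, -0.273, 0.652, -0.274]
ft_force: [0.3, -3.0, -0.8]
gripper_width: 0.156
```

```bash
python3 look.py h; python3 look.py
python3 - <<'E'
import cv2,numpy as np
L=[cv2.imread(f"pics/k{c}.png") for c in "gh"]
cv2.imwrite("pics/cmp3.png",np.hstack([cv2.resize(l[180:400,80:280],None,fx=1.9,fy=1.9) for l in L]))
E
```

```text
t 16.1667 pos [ 0.4954 -0.0938  0.0482] yawY -0.7754 tilt 0.12 q [ 0.137  0.389 -0.506  0.003 -0.677  2.227] F [ 0.34 -3.04 -0.77] Tq [-1.07  -0.133  0.036] w 0.1558
t 16.2167 pos [ 0.4954 -0.0938  0.0482] yawY -0.7757 tilt 0.12 q [ 0.137  0.389 -0.506  0.003 -0.677  2.227] F [ 0.63 -4.26 -0.78] Tq [-1.068 -0.104  0.02 ] w 0.1606
```

View pics/cmp3.png

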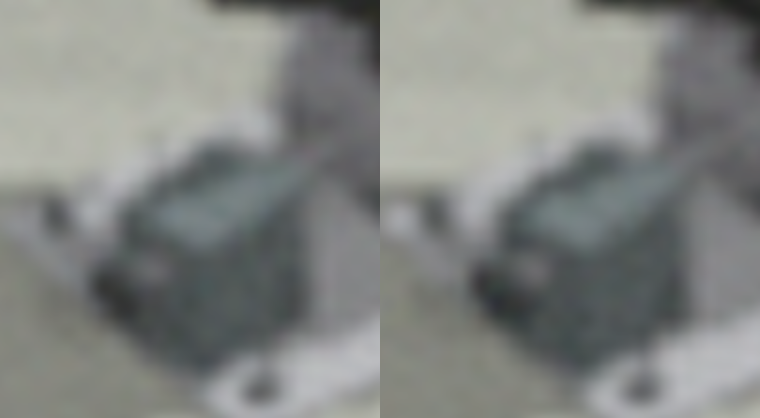

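The tail is unchanged between the last two steps and the assisting torque has died away, so the pin seems to have bottomed. I'll compare the cap's shift with the expected 6 mm, using subpixel correlation.

```bash
python3 - <<'E'
from station import *
from h import *
p=camera_params("scene")
ax=np.array([0.4943,-.092]);d=np.array([.0236,-.0586]);d/=np.hypot(*d)
for z in(.02,.028):
    a=np.r_[ax+d*.085,z];b=np.r_[ax+d*.079,z];u=proj(p,[a,b]);print(u,u[1]-u[0])
g=lambda c:cv2.cvtColor(cv2.imread(f"pics/k{c}.png"),cv2.COLOR_BGR2GRAY)
for c in "abdefgh":
    i=g(c)[270:380,100:160]; m=cv2.GaussianBlur(i,(0,0),3)
    w=np.clip(85-m.astype(float),0,None); w[:, 52:]=0
    Y,X=np.mgrid[:i.shape[0],:i.shape[1]];print(c,(X*w).sum()/w.sum()/8,(Y*w).sum()/w.sum()/8,w.sum()/64)
E
```

```text
[[205.29342256 228.65333142]
 [206.5595132  227.58740929]] [ 1.26609063 -1.06592213]
[[205.13028308 226.401863  ]
 [206.40157378 225.33966565]] [ 1.2712907  -1.06219735]
a 4.385746969575339 9.176376735971743 194.640625
b 4.38741348784806 9.189220183486238 194.15625
d 4.449192110973342 9.133437306261625 201.625
e 4.642790956263899 8.8421747590808 168.625
f 4.924151161793707 8.605547457772444 182.234375
g 5.2402768622280815 8.25310763725398 165.921875
h 5.276595744680851 8.226534454075825 178.453125
```

Expected shift for 6 mm is (1.27,−1.06) px; I measured about (0.9,−0.95) px with a clipped window, and it is level over the last step. One more small step will centre it in the play.

{"op": "play_rows", "data": {
  "plan": [
    [0,0,0,-0.01,0,0],
    [0,0,0,-0.02,0,0],
    [0,0,0,-0.02,0,0]
  ]
}}

```text
t: 16.47
ee_pos: [0.4954, -0.0938, 0.0482]
eef_rot: [-0.649, -0.28, 0.65, -0.281]
ft_force: [0.3, -3.2, -0.5]
gripper_width: 0.159
```

```bash
python3 look.py i; python3 look.py
python3 - <<'E'
import cv2,numpy as np
g=lambda c:cv2.cvtColor(cv2.imread(f"pics/k{c}.png"),cv2.COLOR_BGR2GRAY)
for c in "bghi":
    i=g(c)[270:380,100:160]; m=cv2.GaussianBlur(i,(0,0),3)
    w=np.clip(85-m.astype(float),0,None); w[:, 52:]=0
    Y,X=np.mgrid[:i.shape[0],:i.shape[1]];print(c,(X*w).sum()/w.sum()/8,(Y*w).sum()/w.sum()/8)
E
```

```text
t 16.4667 pos [ 0.4954 -0.0938  0.0482] yawY -0.7553 tilt 0.12 q [ 0.136  0.389 -0.506  0.003 -0.677  2.248] F [ 0.32 -3.19 -0.48] Tq [-1.063 -0.152 -0.081] w 0.1591
t 16.5167 pos [ 0.4955 -0.0938  0.0482] yawY -0.7556 tilt 0.12 q [ 0.137  0.389 -0.506  0.003 -0.677  2.247] F [ 0.24 -3.45 -0.64] Tq [-1.12  -0.172 -0.063] w 0.1596
b 4.38741348784806 9.189220183486238
g 5.2402768622280815 8.25310763725398
h 5.276595744680851 8.226534454075825
i 5.242862986565622 8.2221193592835
```

The pin is steady at the bottom and the torque is only 0.07 N m, so I'll stop here. Now I'll open and lift clear.

{"op": "play_rows", "data": {
  "plan": [
    [0,0,0,0,0,0],
    [0,0,0,0,0,0],
    [0,0,0,0,0,0],
    [0,0,0,0,0,0],
    [0,0,0,0,0,0],
    [0,0,0,0,0,0]
  ],
  "grip": 0.5
}}

```text
t: 17.02
ee_pos: [0.4954, -0.0936, 0.0482]
eef_rot: [-0.649, -0.28, 0.65, -0.281]
ft_force: [0.1, 0.4, 0.2]
gripper_width: 0.47
```

{"op": "play_rows", "data": {
  "plan": [
    [-0.01,0,0,0,0,0],
    [-0.03,0,0,0,0,0],
    [-0.05,0,0,0,0,0],
    [-0.075,0,0,0,0,0],
    [-0.1,0,0,0,0,0],
    [-0.12,0,0,0,0,0],
    [-0.14,0,0,0,0,0],
    [-0.15,0,0,0,0,0],
    [-0.15,0,0,0,0,0]
  ]
}}

```text
t: 17.77
ee_pos: [0.497, -0.0933, 0.2005]
eef_rot: [0.65, 0.279, -0.648, 0.282]
ft_force: [-0.0, 0.2, -0.2]
gripper_width: 0.501
```

```bash
python3 - <<'E'
from station import *
from h import *
show(get_state())
t=read_camera("scene")[:,:,::-1];cv2.imwrite("pics/kj.png",cv2.resize(t[185:245,185:265],None,fx=8,fy=8,interpolation=cv2.INTER_CUBIC))
cv2.imwrite("pics/end.png",cv2.resize(t[160:260,170:320],None,fx=5,fy=5,interpolation=cv2.INTER_CUBIC))
g=lambda c:cv2.cvtColor(cv2.imread(f"pics/k{c}.png"),cv2.COLOR_BGR2GRAY)
for c in "bij":
    i=g(c)[270:380,100:160]; m=cv2.GaussianBlur(i,(0,0),3)
    w=np.clip(85-m.astype(float),0,None); w[:, 52:]=0
    Y,X=np.mgrid[:i.shape[0],:i.shape[1]];print(c,(X*w).sum()/w.sum()/8,(Y*w).sum()/w.sum()/8)
E
```

```text
t 17.7667 pos [ 0.497  -0.0933  0.2005] yawY -0.7551 tilt 0.28 q [ 0.137  0.198 -0.318  0.003 -1.051  2.248] F [-0.    0.15 -0.15] Tq [-0.107  0.082 -0.005] w 0.5007
b 4.38741348784806 9.189220183486238
i 5.242862986565622 8.2221193592835
j 5.225399285489125 8.275073552590102
```

View pics/end.png

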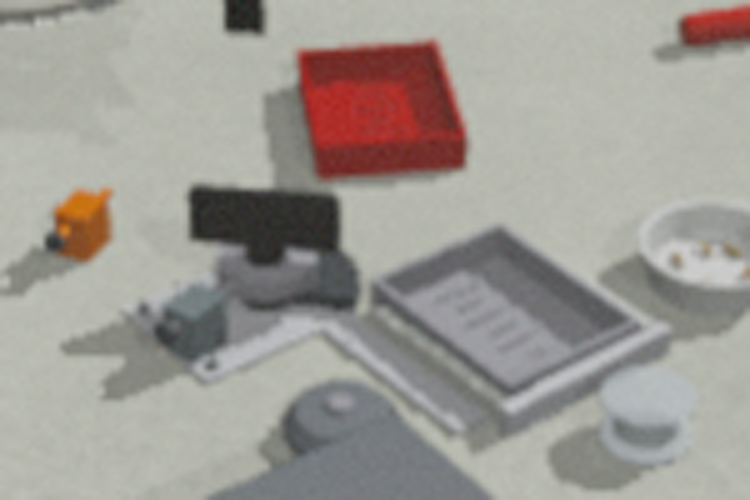

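After release the pin is still down (tail centroid unchanged), the tray is flush with the fence, and nothing else has moved. The gripper is 12 cm above the knob. Handing in.

```bash
python3 -c "
from station import *
print(sign_off())"
```

```text
the job is handed in; nothing more can be done
None
```

I slid the tray home and turned the bar knob anticlockwise by about 1.26 rad, stopping once the follower pin had dropped. I then let go and handed the job in at about 17.8 s.

- **Tray:** It stopped dead against the fence at about 7.6 N of push, well under the 40 N limit. The scene camera shows it flush with the fence, both before and after the knob was turned.
- **Pin:** The knob first resisted with about 0.25 N m. It then pulled forward with about 0.15 N m as the pin slid down the notch's flank, and fell back to almost nothing, so I stopped there. The pin's tail moved about 1.3 px inward, against about 1.65 px expected for the full 6 mm. The measuring window was clipped, so I take this as about 5 mm or more. The tail stayed still over the last steps and after release.
- **Not checked:** I did not push on to the hard stop to confirm the block, so as not to load the pin.
- **Other things:** Nothing else looked moved in the close-up picture taken after release. The rest of the table was not in that picture, but the arm did not go near it. The gripper is open, clear above the knob and touching nothing.

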